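Show the dried-herb stock with the press-lever bin

ROBOT

A 7-joint arm with a two-finger parallel gripper is mounted at the origin on the work surface. World frame = base frame: x ahead of the robot, y to its left, z up, the work surface at z = 0. Lengths are in m, angles in degrees, forces in N, time in s.
With the tool pointing down it reaches from about 0.425 to 0.875 m from the base axis. Payload 8.4 kg.
Tool frame: the origin (TCP) lies at the very end of the fingers, on their centre line; the grasp point (between the pads) lies 19 mm behind it (pinch_z is the distance from the TCP to the grasp point, in m); z points along the fingers, x is the direction in which the jaws open and shut, and the axes are right-handed (so a half turn about z gives the same grasp; the last joint's range is limited). The gripper opens to 87 mm and grips with 3 to 60 N. Pads are 19 mm wide; open, the fingers measure 117 mm over their backs; the gripper's body (75 mm by 190 mm) begins 51 mm behind the grasp point.
Start: joints at [-76.845, 19.091, 2.286, 83.961, -0.768, 76.965, -3.352], TCP at [0.21, 0.615, 0.223] pointing down, gripper open.
Joint ranges: [-147.57, 147.57], [-21.85, 119.76], [-74.77, 79.35], [14.55, 137.4], [-85.83, 265.84], [4.83, 119.75], [-152.11, 152.11]. Speed limits (degrees/s): [127.2, 127.2, 159.86, 159.86, 180, 180, 180].

INTERFACE

Orientations are given as a 3x3 rotation matrix whose columns are the frame's x, y, z axes.
In Python, from rig import read_state, read_camera, calibration, sign_off, find_in, spot_point, pinch_z gives the robot as it stands.
- The arm moves only by the shell command python3 -m jog 'ROWS' [FORCE]. ROWS is a JSON object of lists of equal length, an entry for each row: "hand": the gripper's target within -1 to 1 (shut at 1, half-way at 0, fully open at -1); "dp": the shift along the tool's x, y, z in m, a list of three; "angular": the turn, a rotation vector about the tool's x, y, z in degrees, a list of three. A call has 1 to 5 rows; each row shifts and turns the commanded pose from where the row before left it, along the tool's axes as they then stand; what a row does not reach is not made up. A row lasts 1/10 s, in which the tool goes at most 50 mm and 8.59 degrees, less where a joint would pass 70% of its speed; a pose out of reach is approached as far as the arm can. A call is refused whole if a number of a shift passes 0.05 or a number of a turn 8.59, either way. A call with a gripper value outside its range is refused whole. The fingers move at their own pace and stop on an object; FORCE is the grip in N (left out, the last holds). Time passes only in rows, so rows that do not move let the fingers close. It gives the time, the measured TCP pose, the force and the opening at its end, in the units of the state.
- read_state(): the state, without advancing time (a new reading comes with each control period).
- read_camera(name): name is "side" or "top" or "wrist"; returns the picture (480x640x3 uint8, red, green, blue); there is no depth.
- calibration(name): a dict with "intrinsics" (3x3 intrinsics, pixels), "distortion" ([k1, k2, p1, p2, k3] as OpenCV has them; the pictures are not rectified), "R" (3x3) and "t" (3): a world point X has camera coordinates R X + t. Camera axes: x right, y down, z forward; pixel columns grow to the right and rows downward; lengths in m; the calibration is good to about 2 mm. A picture is of the moment at which its call begins: read the wrist's pose just before it. calibration takes no time and is no camera call; for the wrist camera it gives the pose at the moment of the call.
- sign_off(): hands the job in, once; it reports no verdict.
Trained networks look in the newest picture that a camera, given by its name, has taken for a name from the list of things; names that differ only in an ending like _2 or _b are one class to them, and where a whole thing is asked for, a point or a joint stands for the part that bears it (a point fixed in the world has none). Each returns a list of dicts, best first, with "p" (0 to 1); they miss things now and then, are a little off and sometimes report something else, mostly with a low value. They report only what shows in the picture. A call takes as long as a camera call.
- find_in(camera, target): "extent" ([centre column, centre row, width, height] in pixels, round what is visible of it).
- spot_point(camera, target): "at" ([column, row] in pixels: a listed point, or the origin of a listed thing).
The state is a dict: "clock": time; "joint_positions": joint angles; "joint_vel": joint speeds; "joint_torque": joint torques, N m; "ee_pos": TCP position; "tool_rot": TCP orientation; "force": force on the tool from outside, world axes, zero at the start; "torque": the same for the moment, N m; "gripper_width": finger opening in m.
Only numpy, scipy, OpenCV 4.12 (cv2) and the standard library are available. Lean on these libraries where they do the work, as an engineer would, in place of code of your own. Each camera call takes 0.05 s, during which the arm holds its last target.

TASK

Using the front lever of the specimen bin with the green lid, press it down so the lid opens wide, hold it open for at least two seconds so that the camera above can record the stock, then ease the lever up so the lid shuts gently without slamming. Only press the lever: do not touch the lid itself, leave the orange-lidded bin shut, and do not shift or pick up the plates or the jar. Finish with the green lid fully shut and the hand clear.

Things in the scene. Friction and masses are not known exactly. Their poses are not given: they have to be found in the camera images.
- green_bin: white tabletop specimen bin with the green lid, holding olive-brown dried chips; fixed to the table. About 200 (x) by 170 (y) by 150 mm tall; origin at the centre of its underside. Its front, where the lever sticks out, is at its own -x (the robot's side at yaw 0) and 98 mm from the origin; the lid hinge is along y at the rear, 88 mm behind the origin, 152 mm up.
- green_pad (a point): centre of the top face of the yellow pad on the green-lidded bin's press lever. The pad is 46 mm (x) by 66 mm (y), on a steel plate 50 by 70 mm. At rest it slopes up 0.2 rad away from the bin, centre 104 mm above the table; fully pressed it slopes down 0.22 rad, centre 58 mm above the table: it is pressed nearly straight down, by 46 mm.
- green_lid_edge (a point): middle of the free front edge of the green lid, a flat plate 160 (x) by 176 (y) by 8 mm. When shut it is 156 mm above the table and 72 mm in front of the bin's origin; when open it stands about 305 mm above the table, swung back away from the lever.
- green_lever (a joint): press lever of the green-lidded bin, rad: 0 at rest (up), 0.42 fully pressed (hard stop). Pivot inside the bin's front, 80 mm in front of the bin's origin, 75 mm above the table; pad centre 110 mm in front of the pivot. A return spring and the lid's weight push it up: roughly 3 to 6 N at the pad to press.
- green_lid (a joint): lid of the green-lidded bin, rad: 0 shut, about 1.2 fully open. Linked to the lever: lid angle = 2.86 x lever angle, about 0.026 rad of lid per mm at the pad. Nothing holds it open or slows it: if the lever is let go the lid falls and slams. Shutting faster than about 2 rad/s (pad rising faster than about 75 mm/s) is a slam.
- orange_bin: white tabletop specimen bin with the orange lid, holding ochre dried slices; fixed to the table. About 200 (x) by 170 (y) by 150 mm tall; origin at the centre of its underside. Its front, where the lever sticks out, is at its own -x (the robot's side at yaw 0) and 98 mm from the origin; the lid hinge is along y at the rear, 88 mm behind the origin, 152 mm up.
- orange_pad (a point): centre of the top face of the yellow pad on the orange-lidded bin's press lever. The pad is 46 mm (x) by 66 mm (y), on a steel plate 50 by 70 mm. At rest it slopes up 0.2 rad away from the bin, centre 104 mm above the table; fully pressed it slopes down 0.22 rad, centre 58 mm above the table: it is pressed nearly straight down, by 46 mm.
- orange_lid_edge (a point): middle of the free front edge of the orange lid, a flat plate 160 (x) by 176 (y) by 8 mm. When shut it is 156 mm above the table and 72 mm in front of the bin's origin; when open it stands about 305 mm above the table, swung back away from the lever.
- orange_lever (a joint): press lever of the orange-lidded bin, rad: 0 at rest (up), 0.42 fully pressed (hard stop). Pivot inside the bin's front, 80 mm in front of the bin's origin, 75 mm above the table; pad centre 110 mm in front of the pivot. A return spring and the lid's weight push it up: roughly 3 to 6 N at the pad to press.
- orange_lid (a joint): lid of the orange-lidded bin, rad: 0 shut, about 1.2 fully open. Linked to the lever: lid angle = 2.86 x lever angle, about 0.026 rad of lid per mm at the pad. Nothing holds it open or slows it: if the lever is let go the lid falls and slams. Shutting faster than about 2 rad/s (pad rising faster than about 75 mm/s) is a slam.
- root_plate: loose white plate of pale root slices, 130 mm across, about 25 mm high with its heap; origin at the centre of its underside. Leave in place.
- bark_plate: loose white plate of brown bark chips, 130 mm across, about 25 mm high with its heap; origin at the centre of its underside. Leave in place.
- jar: small loose amber jar with a white cap, 44 mm across, 60 mm tall, standing between the two levers; origin at the centre of its underside. Leave in place.

How it is judged:
By the outcome, as a careful person would: the job done as asked, in the order asked, and still so for the second after the job is handed in, with the robot touching nothing.
It also fails if it takes over 42 s, if anything falls off the work surface, if the arm or the gripper's body presses on something with over 40 N, if the wrist force passes 120 N, or if a joint passes its speed limit or range.

## Working session

There is one attempt and no reset: what is moved stays moved. The work goes in short steps, Python scripts to look and compute and a shell command to move; the robot and the scene stay as the last step left them, time stands still between calls to the robot, and variables do not carry over. Pictures are saved under pics/ and viewed, and the job is handed in when it is done.

```bash
mkdir -p pics; python3 - <<'E'
from rig import *
import cv2
s=read_state(); print(s)
for n in("top","side","wrist"):
    im=read_camera(n); cv2.imwrite(f"pics/{n}0.png",im[:,:,::-1])
    for t in ("green_pad","orange_pad","green_lid_edge","green_bin","orange_bin","jar"):
        try: print(n,t,[(d['at'],round(d['p'],2)) for d in spot_point(n,t)][:2])
        except Exception as e: print(n,t,e)
E
```

```text
{'clock': 0.0, 'joint_positions': array([-76.84444747,  19.1303287 ,   2.28353775,  84.01132352,
        -0.76814145,  76.96536625,  -3.35128147]), 'joint_vel': array([ 0.02352357, -0.04369246,  0.03898592,  0.03236515,  0.03161816,
        0.06055644, -0.0641146 ]), 'joint_torque': array([-1.62178776e-05, -6.56362438e+01,  1.33521292e+00, -4.03799415e+01,
       -5.98015194e-02,  4.49618383e-02,  1.11782917e-04]), 'ee_pos': array([0.20975735, 0.61472679, 0.22167289]), 'tool_rot': array([[ 3.22907044e-01,  9.46430589e-01, -4.25944262e-04],
       [ 9.46429334e-01, -3.22907311e-01, -1.54438527e-03],
       [-1.59919397e-03,  9.55667373e-05, -9.99998717e-01]]), 'force': array([-0.27103511, -0.57254628,  0.19362661]), 'torque': array([-0.0312402 ,  0.00533375,  0.03190943]), 'gripper_width': 0.08694885300973072}
top green_pad []
top orange_pad [([251.6, 308.4], 0.87)]
top green_lid_edge [([415.4, 263.4], 0.98)]
top green_bin []
top orange_bin []
top jar [([323.6, 281.4], 0.44)]
side green_pad [([325.4, 322.2], 0.83)]
side orange_pad [([221.0, 237.8], 0.89)]
side green_lid_edge [([352.9, 288.0], 0.73)]
side green_bin [([369.6, 317.4], 0.67), ([224.7, 239.7], 0.29)]
side orange_bin [([269.8, 244.4], 0.9)]
side jar [([286.7, 291.9], 0.64)]
wrist green_pad []
wrist orange_pad []
wrist green_lid_edge []
wrist green_bin []
wrist orange_bin []
wrist jar []
```

View pics/top0.png

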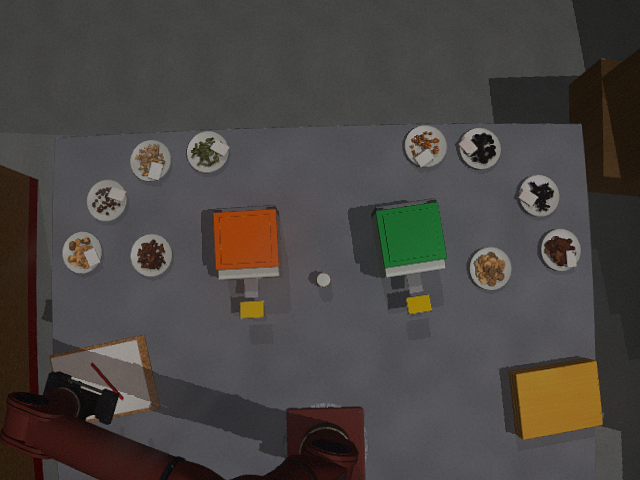

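View pics/side0.png

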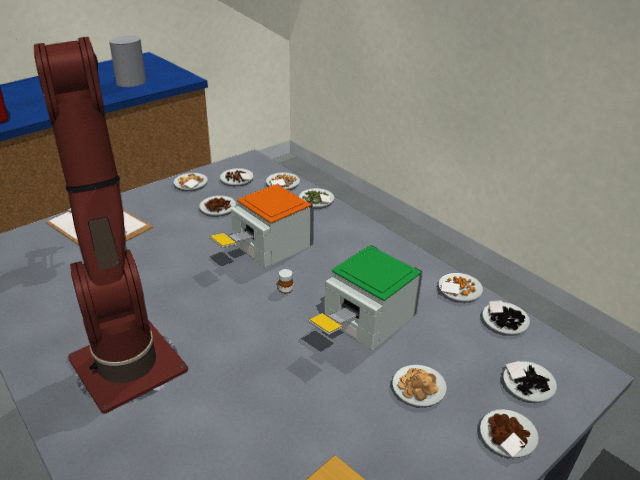

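The top view shows the green pad at about (419,304), the green lid around (410,237), the jar at (323,280), and the root plate at (490,268). The arm is at lower left. Next I'll measure the pad and yaw.

```bash
cat > h.py <<'E'
from rig import *
import cv2, numpy as np
from scipy.optimize import least_squares
def plane(n,px,z):
    c=calibration(n);R=np.array(c['R']);t=np.array(c['t'])
    u=cv2.undistortPoints(np.array([[px]],float),np.array(c['intrinsics'],float),np.array(c['distortion'],float))[0,0]
    d=R.T@np.array([u[0],u[1],1]);o=-R.T@t
    return o+d*(z-o[2])/d[2]
def proj(n,X):
    c=calibration(n)
    return cv2.projectPoints(np.array(X,float).reshape(-1,3),cv2.Rodrigues(np.array(c['R']))[0],np.array(c['t'],float),np.array(c['intrinsics'],float),np.array(c['distortion'],float))[0][:,0]
def blob(im,lo,hi,roi):
    h=cv2.cvtColor(im,cv2.COLOR_RGB2HSV);m=cv2.inRange(h,lo,hi);k=np.zeros_like(m);x0,y0,x1,y1=roi;k[y0:y1,x0:x1]=m[y0:y1,x0:x1];return k
E
python3 - <<'E'
from h import *
ims={n:read_camera(n) for n in("top","side")}
m=blob(ims['top'],(22,150,80),(35,255,255),(390,280,450,330))
mm=cv2.moments(m,True);c=(mm['m10']/mm['m00'],mm['m01']/mm['m00']);print(c,mm['m00'],plane('top',c,.104))
ms=blob(ims['side'],(22,150,80),(35,255,255),(300,300,350,340))
q=cv2.moments(ms,True);cs=(q['m10']/q['m00'],q['m01']/q['m00']);print(cs,plane('side',cs,.104))
g=blob(ims['top'],(45,120,40),(80,255,255),(360,180,460,290))
r=cv2.minAreaRect(cv2.findNonZero(g));b=cv2.boxPoints(r);print(r)
P=np.array([plane('top',p,.156) for p in b]);print(P)
print([np.degrees(np.arctan2(*(P[(i+1)%4]-P[i])[[1,0]])) for i in range(4)],[np.linalg.norm(P[(i+1)%4]-P[i]) for i in range(4)])
print('edge',plane('top',(415.4,263.4),.156),plane('side',(352.9,288),.156))
print('jar',plane('top',(323,280),.06))
E
```

```text
(418.48387096774195, 303.7930107526882) 372.0 [ 0.4207708  -0.27391752  0.104     ]
(325.1904761904762, 322.3707482993197) [ 0.42013453 -0.27702308  0.104     ]
((410.7542724609375, 234.15313720703125), (57.553646087646484, 63.33182144165039), 81.25383758544922)
[[ 0.68213592 -0.15401789  0.156     ]
 [ 0.70514611 -0.3295172   0.156     ]
 [ 0.54648195 -0.34726745  0.156     ]
 [ 0.52466273 -0.17292835  0.156     ]]
[np.float64(-82.53040166752345), np.float64(-173.61668397841203), np.float64(97.13369948476048), np.float64(6.847679516065932)] [np.float64(0.1770013401188908), np.float64(0.15965395810657268), np.float64(0.17569917341861416), np.float64(0.1586045707385523)]
edge [ 0.53333342 -0.2603395   0.156     ] [ 0.51951427 -0.26582199  0.156     ]
jar [ 0.49589179 -0.00557245  0.06      ]
```

```bash
python3 -m jog '{"hand":[1,1,1],"dp":[[0,0,-0.03],[0,0,-0.04],[0,0,-0.02]],"angular":[[0,0,0],[0,0,0],[0,0,0]]}' 10
cat > plan.py <<'E'
from h import *
import sys
from scipy.spatial.transform import Rotation as Ro
s=read_state();p=s['ee_pos'];R=s['tool_rot']
N=int(sys.argv[1])
tp=np.array([0.4205,-0.275,.30]);yawT=-83
a0=np.degrees(np.arctan2(p[1],p[0]));a1=np.degrees(np.arctan2(tp[1],tp[0]))
r0=np.hypot(*p[:2]);r1=np.hypot(*tp[:2]);y0=np.degrees(np.arctan2(R[1,0],R[0,0]))
print(p,y0,s['joint_positions'])
q=p;y=y0
for i in range(1,min(N,5)+1):
    f=i/N;a=np.radians(a0+f*(a1-a0));r=r0+(r1-r0)*f
    n=np.array([r*np.cos(a),r*np.sin(a)]);d=n-q[:2];c=np.radians(y)
    # tool x=(cos,sin), tool y=(sin,-cos)
    print([round(d@[np.cos(c),np.sin(c)],3),round(d@[np.sin(c),-np.cos(c)],3),0],[0,0,round(-(yawT-y0)/N,1)])
    q=np.r_[n,p[2]];y=y+(yawT-y0)/N
E
python3 plan.py 25
```

```text
clock: 1.45
ee_pos: [0.2101, 0.6158, 0.3161]
tool_rot: [[0.323, 0.946, 0.001], [0.946, -0.323, 0.004], [0.004, -0.0, -1.0]]
force: [0.0, 1.2, 0.1]
gripper_width: 0.0704
[0.21013827 0.6158042  0.31614638] 71.15445435063539 [-77.06917759  17.45721516   2.6543464   75.31993678  -0.79926897
  87.03116115  -3.34395968]
[np.float64(-0.008), np.float64(0.047), 0] [0, 0, np.float64(6.2)]
[np.float64(-0.006), np.float64(0.047), 0] [0, 0, np.float64(6.2)]
[np.float64(-0.004), np.float64(0.046), 0] [0, 0, np.float64(6.2)]
[np.float64(-0.003), np.float64(0.046), 0] [0, 0, np.float64(6.2)]
[np.float64(-0.001), np.float64(0.046), 0] [0, 0, np.float64(6.2)]
```

```bash
python3 -m jog '{"hand":[1,1,1,1,1],"dp":[[-0.008,0.047,0],[-0.006,0.047,0],[-0.004,0.046,0],[-0.003,0.046,0],[-0.001,0.046,0]],"angular":[[0,0,6.2],[0,0,6.2],[0,0,6.2],[0,0,6.2],[0,0,6.2]]}'
python3 plan.py 20
```

```text
clock: 1.95
ee_pos: [0.3978, 0.4757, 0.3125]
tool_rot: [[0.767, 0.641, 0.0], [0.641, -0.767, 0.0], [0.0, 0.0, -1.0]]
force: [1.0, -0.0, 0.2]
gripper_width: 0.0312
[0.39783443 0.47565275 0.31250967] 39.89587794689275 [-64.68106787  13.89714634  13.07408323  80.65697429  -3.11771433
  85.78806082 -11.85258718]
[np.float64(0.001), np.float64(0.045), 0] [0, 0, np.float64(6.1)]
[np.float64(0.002), np.float64(0.045), 0] [0, 0, np.float64(6.1)]
[np.float64(0.003), np.float64(0.044), 0] [0, 0, np.float64(6.1)]
[np.float64(0.005), np.float64(0.044), 0] [0, 0, np.float64(6.1)]
[np.float64(0.006), np.float64(0.043), 0] [0, 0, np.float64(6.1)]
```

```bash
python3 -m jog '{"hand":[1,1,1,1,1],"dp":[[0.001,0.045,0],[0.002,0.045,0],[0.003,0.044,0],[0.005,0.044,0],[0.006,0.043,0]],"angular":[[0,0,6.1],[0,0,6.1],[0,0,6.1],[0,0,6.1],[0,0,6.1]]}'
python3 plan.py 15
```

```text
clock: 2.45
ee_pos: [0.5157, 0.2891, 0.3126]
tool_rot: [[0.987, 0.163, 0.0], [0.163, -0.987, 0.0], [0.0, -0.0, -1.0]]
force: [1.3, -0.2, 0.0]
gripper_width: 0.0009
[0.51566056 0.28912523 0.31259785] 9.392628380478431 [-53.45622186  10.52659611  23.44594412  85.26242013  -4.18124659
  85.05990893 -20.61105227]
[np.float64(0.007), np.float64(0.043), 0] [0, 0, np.float64(6.2)]
[np.float64(0.009), np.float64(0.042), 0] [0, 0, np.float64(6.2)]
[np.float64(0.01), np.float64(0.041), 0] [0, 0, np.float64(6.2)]
[np.float64(0.011), np.float64(0.04), 0] [0, 0, np.float64(6.2)]
[np.float64(0.013), np.float64(0.04), 0] [0, 0, np.float64(6.2)]
```

```bash
python3 -m jog '{"hand":[1,1,1,1,1],"dp":[[0.007,0.043,0],[0.009,0.042,0],[0.01,0.041,0],[0.011,0.04,0],[0.013,0.04,0]],"angular":[[0,0,6.2],[0,0,6.2],[0,0,6.2],[0,0,6.2],[0,0,6.2]]}'
python3 plan.py 10
```

```text
clock: 2.95
ee_pos: [0.5553, 0.0819, 0.3126]
tool_rot: [[0.93, -0.368, 0.0], [-0.368, -0.93, 0.0], [0.0, -0.0, -1.0]]
force: [1.1, -0.1, 0.4]
gripper_width: 0.0005
[0.55531411 0.08191506 0.31261588] -21.596547518899467 [-43.19175548   6.8734686   33.7735956   89.72903178  -3.83358877
  84.54553147 -30.84151626]
[np.float64(0.014), np.float64(0.039), 0] [0, 0, np.float64(6.1)]
[np.float64(0.015), np.float64(0.038), 0] [0, 0, np.float64(6.1)]
[np.float64(0.016), np.float64(0.037), 0] [0, 0, np.float64(6.1)]
[np.float64(0.017), np.float64(0.036), 0] [0, 0, np.float64(6.1)]
[np.float64(0.018), np.float64(0.035), 0] [0, 0, np.float64(6.1)]
```

```bash
python3 -m jog '{"hand":[1,1,1,1,1],"dp":[[0.014,0.039,0],[0.015,0.038,0],[0.016,0.037,0],[0.017,0.036,0],[0.018,0.035,0]],"angular":[[0,0,6.1],[0,0,6.1],[0,0,6.1],[0,0,6.1],[0,0,6.1]]}'
python3 plan.py 5
```

```text
clock: 3.45
ee_pos: [0.5199, -0.1157, 0.3127]
tool_rot: [[0.614, -0.789, 0.0], [-0.789, -0.614, 0.0], [0.0, -0.0, -1.0]]
force: [0.7, -1.1, -0.2]
gripper_width: 0.0005
[ 0.51986138 -0.11572439  0.31267328] -52.110497357998305 [-33.72175206   2.64177983  43.65899327  93.77403114  -1.83742522
  84.29368047 -42.02166924]
[np.float64(0.018), np.float64(0.034), 0] [0, 0, np.float64(6.2)]
[np.float64(0.019), np.float64(0.033), 0] [0, 0, np.float64(6.2)]
[np.float64(0.02), np.float64(0.032), 0] [0, 0, np.float64(6.2)]
[np.float64(0.021), np.float64(0.031), 0] [0, 0, np.float64(6.2)]
[np.float64(0.022), np.float64(0.03), 0] [0, 0, np.float64(6.2)]
```

```bash
python3 -m jog '{"hand":[1,1,1,1,1],"dp":[[0.018,0.034,0],[0.019,0.033,0],[0.02,0.032,0],[0.021,0.031,0],[0.022,0.03,0]],"angular":[[0,0,6.2],[0,0,6.2],[0,0,6.2],[0,0,6.2],[0,0,6.2]]}'
python3 -m jog '{"hand":[1],"dp":[[0,0,0]],"angular":[[0,0,0]]}'
python3 - <<'E'
from h import *
print(read_state()['joint_positions'], read_state()['ee_pos'])
for n in("top","side"):
    im=read_camera(n); cv2.imwrite(f"pics/{n}1.png",im[:,:,::-1])
c=calibration("wrist");im=read_camera("wrist"); cv2.imwrite("pics/wrist1.png",im[:,:,::-1])
print(spot_point("wrist","green_pad"),spot_point("side","green_pad"))
print(proj("wrist",[[.4205,-.275,.104]]))
m=blob(im,(22,150,80),(35,255,255),(0,0,640,480));k=cv2.connectedComponentsWithStats(m);print(k[2][1:][k[2][1:,4]>200],k[3][1:][k[2][1:,4]>200])
for q in k[3][1:][k[2][1:,4]>200]: print(plane("wrist",q,.104))
E
```

```text
clock: 3.95
ee_pos: [0.4194, -0.2745, 0.3127]
tool_rot: [[0.12, -0.993, 0.0], [-0.993, -0.12, 0.0], [0.0, -0.0, -1.0]]
force: [0.5, 0.4, -0.4]
gripper_width: 0.0004
clock: 4.05
ee_pos: [0.4168, -0.278, 0.3131]
tool_rot: [[0.113, -0.994, 0.001], [-0.994, -0.113, 0.0], [-0.0, -0.001, -1.0]]
force: [-0.6, 0.2, 0.5]
gripper_width: 0.0004
[-25.0205779   -4.07067798  51.9127118   97.85226299   3.16930724
  84.61126123 -56.97062244] [ 0.41676622 -0.27800309  0.31311328]
[{'at': [320.5, 211.1], 'p': 0.88}] [{'at': [326.1, 323.4], 'p': 0.67}]
[[322.39041565 214.46280063]]
[[ 291  193   59   40 2332]] [[319.65180103 212.47041166]]
[ 0.42231873 -0.27175263  0.104     ]
```

View pics/wrist1.png

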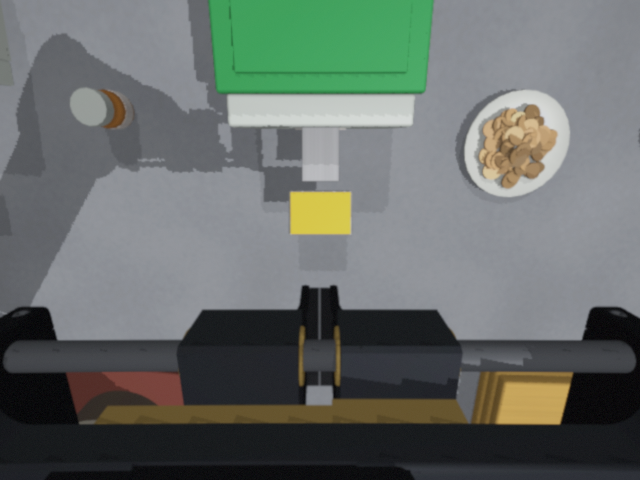

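View pics/side1.png

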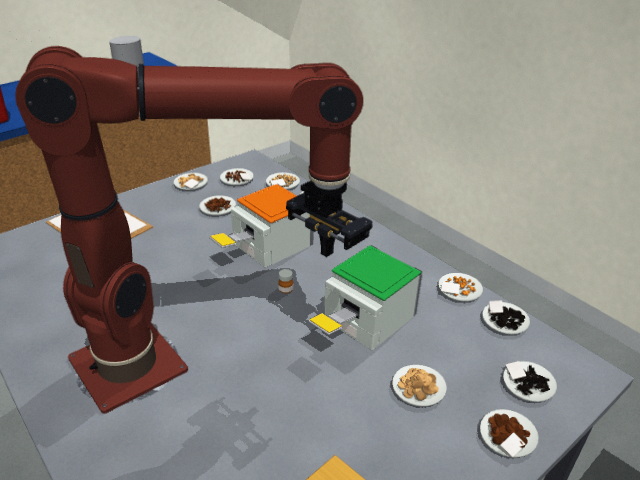

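Wrist view: the yellow pad is at (320,212), centred laterally under the fingers; the jar (100,107) and plate (517,143) are well clear. Yaw matches the bin. I'll check camera body clearance, then descend.

```bash
python3 -c "
from h import *
c=calibration('wrist');print(-np.array(c['R']).T@c['t'])
c=calibration('top');print(-np.array(c['R']).T@c['t'])"
python3 -m jog '{"hand":[1,1,1,1,1],"dp":[[-0.003,0,0.03],[0,0,0.04],[0,0,0.04],[0,0,0.03],[0,0,0.02]],"angular":[[0,0,0],[0,0,0],[0,0,0],[0,0,0],[0,0,0]]}'
python3 -m jog '{"hand":[1,1],"dp":[[0,0,0],[0,0,0]],"angular":[[0,0,0],[0,0,0]]}'
python3 - <<'E'
from h import *
print(read_state()['ee_pos'])
for n in("side","wrist"):
    im=read_camera(n); cv2.imwrite(f"pics/{n}2.png",im[:,:,::-1])
E
```

```text
[ 0.5042832  -0.26052372  0.47470308]
[ 0.47339116 -0.00381222  1.70390274]
clock: 4.8
ee_pos: [0.4197, -0.2688, 0.1502]
tool_rot: [[0.127, -0.992, -0.003], [-0.992, -0.127, 0.0], [-0.001, 0.003, -1.0]]
force: [-0.3, -0.1, 1.0]
gripper_width: 0.0005
clock: 5.0
ee_pos: [0.4205, -0.2699, 0.153]
tool_rot: [[0.126, -0.992, -0.001], [-0.992, -0.126, -0.001], [0.001, 0.001, -1.0]]
force: [-0.1, -0.5, -0.0]
gripper_width: 0.0006
[ 0.42048688 -0.26989071  0.15299428]
```

View pics/side2.png

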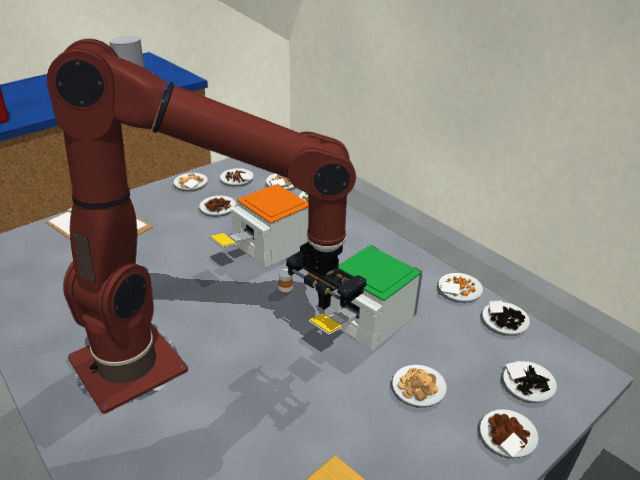

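View pics/wrist2.png

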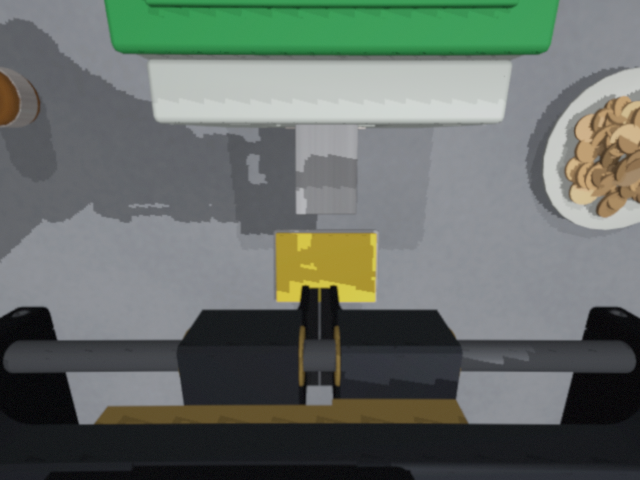

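The fingers are over the pad, about 4 mm left of its centre in the wrist view (column 320 against 326). I'll shift 4 mm sideways and 4 mm outward, then lower to just above the pad.

```bash
python3 -m jog '{"hand":[1,1,1,1],"dp":[[0.004,0.004,0.015],[0,0,0.015],[0,0,0.006],[0,0,0.004]],"angular":[[0,0,0],[0,0,0],[0,0,0],[0,0,0]]}'
python3 -m jog '{"hand":[1,1,1,1,1],"dp":[[0,0,0.003],[0,0,0.003],[0,0,0.003],[0,0,0.003],[0,0,0.003]],"angular":[[0,0,0],[0,0,0],[0,0,0],[0,0,0],[0,0,0]]}'
```

```text
clock: 5.5
ee_pos: [0.4171, -0.2747, 0.113]
tool_rot: [[0.125, -0.992, 0.001], [-0.992, -0.125, -0.0], [0.0, -0.001, -1.0]]
force: [0.6, -0.3, 0.3]
gripper_width: 0.0007
clock: 6.0
ee_pos: [0.4165, -0.2749, 0.0975]
tool_rot: [[0.124, -0.992, 0.0], [-0.992, -0.124, -0.0], [0.0, 0.0, -1.0]]
force: [-2.7, -0.6, 4.8]
gripper_width: 0.0005
```

Contact is confirmed at 4.8 N, and I'll keep pressing.

```bash
python3 -m jog '{"hand":[1,1,1,1,1],"dp":[[0,0,0.004],[0,0,0.004],[0,0,0.004],[0,0,0.004],[0,0,0.004]],"angular":[[0,0,0],[0,0,0],[0,0,0],[0,0,0],[0,0,0]]}'
python3 - <<'E'
from h import *
for n in("side","wrist"):
    im=read_camera(n); cv2.imwrite(f"pics/{n}3.png",im[:,:,::-1])
E
```

```text
clock: 6.5
ee_pos: [0.4163, -0.2747, 0.0772]
tool_rot: [[0.124, -0.992, -0.0], [-0.992, -0.124, -0.0], [-0.0, 0.0, -1.0]]
force: [-3.3, -0.7, 4.2]
gripper_width: 0.0006
```

View pics/side3.png

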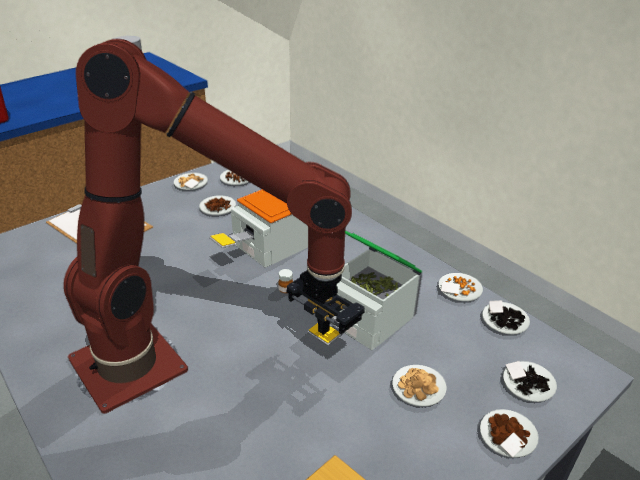

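View pics/wrist3.png

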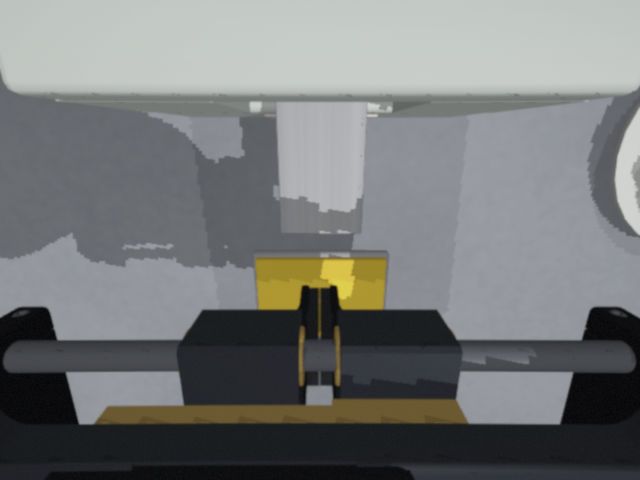

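The lid is opening and nothing is in its way. I'll press on to near the stop.

```bash
python3 -m jog '{"hand":[1,1,1,1,1],"dp":[[0,0,0.004],[0,0,0.004],[0,0,0.004],[0,0,0.003],[0,0,0.002]],"angular":[[0,0,0],[0,0,0],[0,0,0],[0,0,0],[0,0,0]]}'
python3 -m jog '{"hand":[1,1],"dp":[[0,0,0.001],[0,0,0.001]],"angular":[[0,0,0],[0,0,0]]}'
```

```text
clock: 7.1
ee_pos: [0.4174, -0.2744, 0.0605]
tool_rot: [[0.125, -0.992, 0.001], [-0.992, -0.125, -0.0], [0.0, -0.001, -1.0]]
force: [0.8, 1.8, 4.3]
gripper_width: 0.0004
clock: 7.3
ee_pos: [0.4174, -0.2746, 0.0591]
tool_rot: [[0.125, -0.992, 0.001], [-0.992, -0.125, 0.0], [-0.0, -0.001, -1.0]]
force: [-2.1, 4.5, 19.2]
gripper_width: 0.0003
```

The stop is reached (19 N). Holding, and looking from the top.

```bash
for i in 1 2 3 4 5 6; do python3 -m jog '{"hand":[1,1,1,1,1],"dp":[[0,0,0],[0,0,0],[0,0,0],[0,0,0],[0,0,0]],"angular":[[0,0,0],[0,0,0],[0,0,0],[0,0,0],[0,0,0]]}' | egrep 'clock|force|pos'; done
python3 - <<'E'
from h import *
for n in("side","top"):
    im=read_camera(n); cv2.imwrite(f"pics/{n}4.png",im[:,:,::-1])
    print(n,spot_point(n,"green_lid_edge"))
E
```

```text
clock: 7.8
ee_pos: [0.4174, -0.2746, 0.0593]
force: [-0.5, 3.2, 12.1]
clock: 8.3
ee_pos: [0.4173, -0.2746, 0.0593]
force: [-1.8, 3.2, 12.3]
clock: 8.8
ee_pos: [0.4173, -0.2746, 0.0593]
force: [-1.5, 4.1, 11.6]
clock: 9.3
ee_pos: [0.4173, -0.2746, 0.0593]
force: [-0.6, 3.5, 12.1]
clock: 9.8
ee_pos: [0.4174, -0.2746, 0.0594]
force: [-2.1, 4.1, 12.7]
clock: 10.3
ee_pos: [0.4173, -0.2746, 0.0593]
force: [-0.1, 3.7, 12.9]
side [{'at': [386.2, 222.9], 'p': 0.67}, {'at': [274.0, 243.7], 'p': 0.46}]
top [{'at': [419.9, 220.2], 'p': 0.9}]
```

View pics/side4.png

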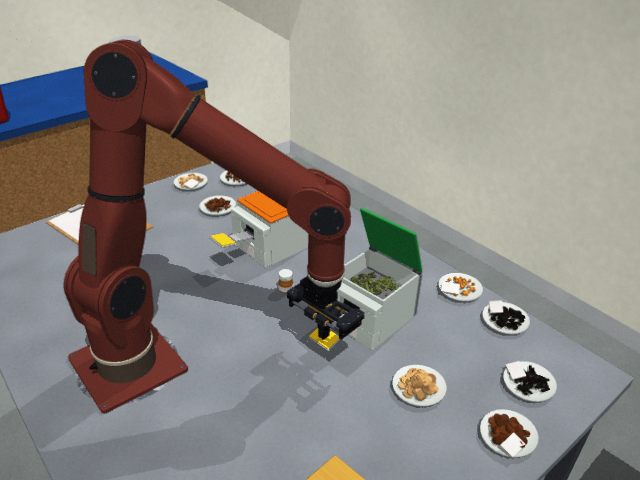

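View pics/top4.png

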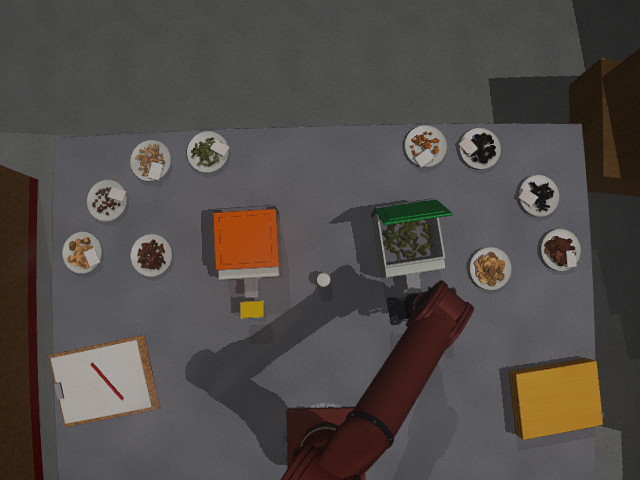

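Both views show the green lid wide open and the stock visible from above (top image, 410,240), with the edge at (420,220). It has been held for over 3 s. I'll ease it up at 20 mm/s, about 0.5 rad/s of lid.

```bash
Z='"angular":[[0,0,0],[0,0,0],[0,0,0],[0,0,0],[0,0,0]]'
python3 -m jog '{"hand":[1,1,1,1,1],"dp":[[0,0,-0.001],[0,0,-0.002],[0,0,-0.002],[0,0,-0.002],[0,0,-0.002]],"angular":[[0,0,0],[0,0,0],[0,0,0],[0,0,0],[0,0,0]]}' | egrep 'clock|force|pos'
for i in 1 2 3; do python3 -m jog '{"hand":[1,1,1,1,1],"dp":[[0,0,-0.002],[0,0,-0.002],[0,0,-0.002],[0,0,-0.002],[0,0,-0.002]],"angular":[[0,0,0],[0,0,0],[0,0,0],[0,0,0],[0,0,0]]}' | egrep 'clock|force|pos'; done
```

```text
clock: 11.0
ee_pos: [0.4163, -0.2747, 0.0677]
force: [-0.8, 0.7, 3.6]
clock: 11.5
ee_pos: [0.4161, -0.2747, 0.0776]
force: [-3.1, 0.3, 3.5]
clock: 12.0
ee_pos: [0.4168, -0.2747, 0.0878]
force: [-0.9, 1.0, 4.0]
clock: 12.5
ee_pos: [0.4171, -0.2747, 0.0979]
force: [1.8, 0.3, 2.5]
```

Next, 10 mm/s for the last stretch, so the lid closes very softly.

```bash
for i in 1 2 3; do python3 -m jog '{"hand":[1,1,1,1,1],"dp":[[0,0,-0.001],[0,0,-0.001],[0,0,-0.001],[0,0,-0.001],[0,0,-0.001]],"angular":[[0,0,0],[0,0,0],[0,0,0],[0,0,0],[0,0,0]]}' | egrep 'clock|force|pos'; done
```

```text
clock: 13.0
ee_pos: [0.4165, -0.2747, 0.1026]
force: [3.5, 0.0, 2.3]
clock: 13.5
ee_pos: [0.4162, -0.2746, 0.1075]
force: [-0.9, -0.1, 1.0]
clock: 14.0
ee_pos: [0.4164, -0.2746, 0.1126]
force: [0.4, -0.5, -1.3]
```

```bash
python3 -m jog '{"hand":[1,1,1,1,1],"dp":[[0,0,-0.003],[0,0,-0.01],[0,0,-0.03],[0,0,-0.04],[0,0,-0.04]],"angular":[[0,0,0],[0,0,0],[0,0,0],[0,0,0],[0,0,0]]}'
python3 -m jog '{"hand":[1,1,1,1,1],"dp":[[0,0,-0.03],[0,0.02,-0.01],[0,0,0],[0,0,0],[0,0,0]],"angular":[[0,0,0],[0,0,0],[0,0,0],[0,0,0],[0,0,0]]}'
python3 - <<'E'
from h import *
for n in("side","top","wrist"):
    im=read_camera(n); cv2.imwrite(f"pics/{n}5.png",im[:,:,::-1])
    print(n,spot_point(n,"green_lid_edge")[:1],spot_point(n,"green_pad")[:1],spot_point(n,"jar")[:1])
    if n!="wrist":
        a=cv2.imread(f"pics/{n}0.png").astype(int)[:,:,::-1]
        for nm,roi in {"side":{"green":(325,240,425,350),"plate":(390,360,450,410),"pad":(305,310,345,335)},"top":{"glid":(370,195,450,280),"olid":(200,200,285,285),"rootpl":(465,240,515,295),"bark":(125,230,175,280),"jar":(312,268,335,292)}}[n].items():
            x0,y0,x1,y1=roi;d=np.abs(a-im.astype(int)).max(2)[y0:y1,x0:x1];print(nm,(d>60).mean().round(3))
E
```

```text
clock: 14.5
ee_pos: [0.4159, -0.275, 0.2375]
tool_rot: [[0.124, -0.992, -0.0], [-0.992, -0.124, -0.0], [0.0, 0.0, -1.0]]
force: [0.8, 0.4, -0.4]
gripper_width: 0.0005
clock: 15.0
ee_pos: [0.3969, -0.2767, 0.2752]
tool_rot: [[0.125, -0.992, -0.0], [-0.992, -0.125, 0.0], [-0.0, 0.0, -1.0]]
force: [0.0, 0.5, 0.1]
gripper_width: 0.0007
side [{'at': [285.7, 288.2], 'p': 0.66}] [{'at': [323.9, 321.1], 'p': 0.9}] [{'at': [221.7, 234.9], 'p': 0.75}]
green 0.07
plate 0.0
pad 0.0
top [{'at': [415.3, 265.1], 'p': 0.66}] [{'at': [418.7, 302.2], 'p': 0.59}] [{'at': [323.5, 280.3], 'p': 0.51}]
glid 0.0
olid 0.0
rootpl 0.0
bark 0.0
jar 0.0
wrist [{'at': [322.9, 53.3], 'p': 0.69}] [{'at': [319.4, 195.7], 'p': 0.75}] [{'at': [93.7, 84.5], 'p': 0.73}]
```

View pics/side5.png

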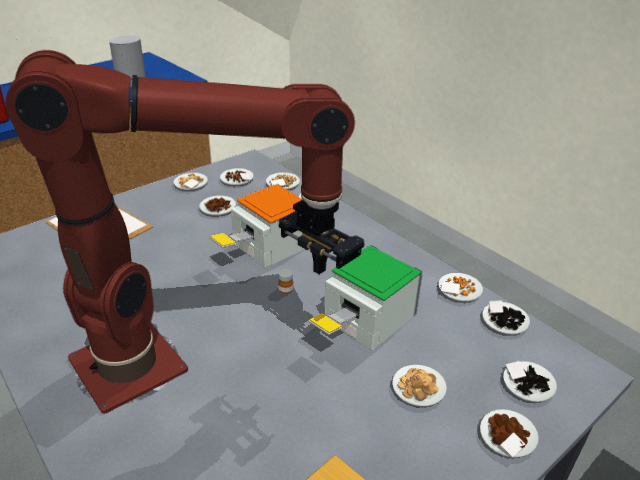

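View pics/top5.png

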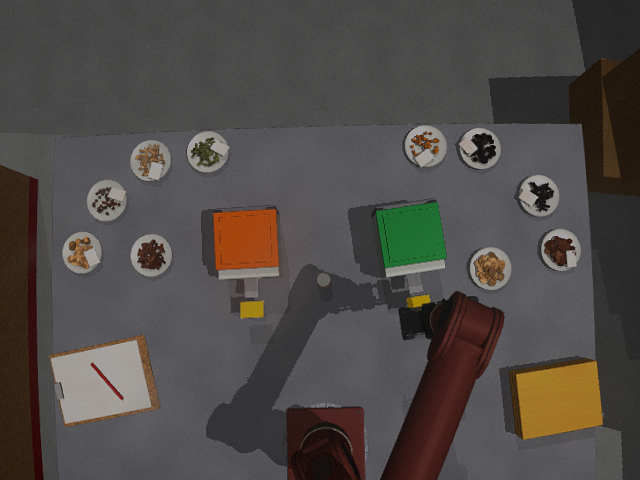

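The pictures show the green lid shut exactly as at the start, the pad back up, everything else in place, and the hand clear at z = 0.275 m.

```bash
python3 -c "
from rig import *
print(sign_off())"
```

```text
the job is handed in; nothing more can be done
None
```

The green bin's lid was opened with its lever, held open and shut gently, and the job is handed in at about 15.5 s of the 42 s allowed.

- **Press and hold:** I pressed the green pad straight down with closed fingers to its stop, with at most 19 N measured. I then held it there for 3 s or more, and both the side and top pictures showed the lid wide open with the stock visible.
- **Closing:** I eased the lever up at about 20 mm/s, then 10 mm/s for the last stretch. The fingers stayed on the pad until it was back at its rest height.
- **Final checks:** The top picture shows no change from the start at either lid, the root and bark plates or the jar. The green pad is back at its rest height and the hand is clear at 0.275 m.
- **Disagreements:** In the last side picture the network put the lid edge and the jar in wrong places. About 7% of the pixels around the green bin also differ from the start there, which I put down to the arm covering part of that view. The pictures themselves show the lid shut and the jar in place.

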